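# Pull a date coder's print head out to the set mark and hold it

## Task

Make the bench date coder ready for a test print on the bottle in its nest: first turn the selector on its top clockwise to the orange set-up dot. Then take the print head by its black grip, squeeze the red lock button in and draw the sprung arm out until its orange needle stands at the white line of the red clip on the scale. Finish still gripping the head there with the arm at rest, since it springs back when let go, and leave both bottles standing where they are.

Things in the scene. Friction and masses are not known exactly. Their poses are not given: they have to be found in the camera images.
- coder: Bench date coder, fixed to the table: 8 mm base plate, pale housing (top z = 104 mm) at x 0 to 134, y -42 to 122 mm of its frame, slotted sleeve (top z = 108 mm) along its front at x -55 to -5, y -50 to 120 mm, V-shaped bottle nest at the -y end. Origin on the table, z up, x from sleeve to housing (away from the robot); the arm slides out along its own -y (to the robot's right).
- selector (a joint): Selector on the housing's top, rad, grows clockwise from above. Sprung detents (0.07 N m to pass) at -0.70 (white dot), 0 (green dot) and +0.70 (orange dot, set-up; stop at 0.78); let go near one it snaps in. At 0 the bar with its white line points along the coder's +x, at value v it points v rad clockwise of that. Starts at the white or green dot.
- selector_grip (a point): Centre of the selector's black grip bar, on its vertical turning axis: bar 40 mm long, 12 mm thick, 24 mm high, this point half-way up it; the round skirt below the bar has its top 11 mm lower than this point. Pinch across the 12 mm. Nothing taller stands within 60 mm.
- print_head (a joint): Extension of the telescoping arm with the print head, m: 0 parked (locked), 0.100 its stop. A spring of 5 to 6 N pulls it back to 0 from every extension; drawing it out takes 6 to 9 N with friction. Locked it has 3 mm of play; the lock frees when the button is in by 4.5 mm.
- head_grip (a point): Centre of the black grip block, 36 mm wide along the coder's x, 46 mm along y, 34 mm high, free below down to the base plate 82 mm lower. Squeeze it across x: one finger on the red button, one on the ribbed cheek opposite (18 mm from this point). 43 mm over the button, 37 mm with it in. The white print head (46 x 46 mm, 66 high) begins 23 mm towards -y, the sleeve 12 mm towards +y while parked.
- lock_button (a joint): How far the red lock button is pressed in, m: 0 out, 0.006 fully in. Its spring needs 1 N to start and 4 N fully in; a grip of 20 to 30 N presses it and holds the head without slipping. It withdraws the steel tooth that locks the arm.
- button_face (a point): Middle of the outer face of the red lock button (34 mm along y, 24 mm high), on the block's -x cheek at the height of the grip centre; it is pressed along the coder's +x.
- pointer (a point): Middle of the orange needle on the arm's tail, which rides along the scale on top of the sleeve (lines every 5 mm, 0 to 100 mm). It moves with the arm.
- clip_mark (a point): White line of the red clip (12 mm wide) fixed on the front edge of the sleeve beside the scale; axes as the coder's. The needle is at the mark when both have the same y in the coder's frame; the clip stands 45 to 80 mm along the scale.
- bottle_nest_mid (a point): Half-way up the capped sauce bottle (54 mm across, 166 mm tall) that stands in the coder's nest on the base plate, its axis 120 mm beyond the parked nozzle plate; loose.
- bottle_a_mid (a point): Half-way up the waiting sauce bottle (54 mm across, 166 mm tall), loose on the table to the right of the housing, about 140 mm behind the arm.
Not all that is in view belongs to the job. Leave any green look-alike of the part that bears bottle_nest_mid alone.

How it is judged:
On the way, in this order (a step that is already met when the one before it is completed fails the run):
1. the selector stands at the orange dot while the arm is still parked (value of joint selector above 0.58 rad and value of joint print_head below 0.004 m), for 0.3 s.
2. the lock button of the print head is squeezed in, with the selector at the orange dot (value of joint lock_button above 0.0038 m and value of joint selector above 0.58 rad and contact force between the fingers and print_head above 1 N), for 0.1 s.
At the end, for the whole second after the job is handed in: The selector is at the orange dot (above 0.58 rad), the needle is within 4 mm of the clip's white line along the scale, the arm is still (under 10 mm/s), the lock button is in and the fingers press on the print head's grip with more than 2 N; both bottles stand upright (within 0.15 rad) (value of joint selector above 0.58 rad and y of pointer in the frame of clip_mark between -0.004 and 0.004 m and velocity of joint print_head between -0.01 and 0.01 m/s and value of joint lock_button above 0.0038 m and contact force between the fingers and print_head above 2 N and angle between each of bottle_nest_mid, bottle_a_mid's own z axis and vertical below 0.15 rad); the arm keeps its last pose, push and grip.
It fails at once if the arm is drawn out while the selector is not at the orange dot (value of joint selector below 0.5 rad and value of joint print_head above 0.01 m).
It fails at once if the bottle in the nest is shifted by more than 30 mm or tipped (distance of bottle_nest_mid from where it was at the start of the episode above 0.03 m or angle between bottle_nest_mid's own z axis and vertical above 0.3 rad).
It fails at once if the waiting bottle is shifted by more than 30 mm or tipped (distance of bottle_a_mid from where it was at the start of the episode above 0.03 m or angle between bottle_a_mid's own z axis and vertical above 0.3 rad).
It also fails if it takes over 51 s, if anything falls off the work surface, if the arm or the gripper's body presses on something with over 40 N, if the wrist force passes 120 N, or if a joint passes its speed limit or range.

## Robot

A 6-joint arm with a two-finger parallel gripper is mounted at the origin on the work surface; the furniture and walls round the work are solid. World frame = base frame: x ahead of the robot, y to its left, z up, the work surface at z = 0. Lengths are in m, angles in rad, forces in N, time in s.
With the tool pointing down it reaches from about 0.3 to 0.95 m from the base axis. Payload 3.1 kg.
Tool frame: the origin (TCP) lies midway between the tips of the shut fingers; the grasp point (between the pads) lies 19 mm behind it; z points along the fingers, x is the direction in which the jaws open and shut, and the axes are right-handed (so a half turn about z gives the same grasp; the last joint's range is limited). The gripper opens to 85 mm and grips with 20 to 120 N. Pads are 22 mm wide; open, the fingers measure 114 mm over their backs; the gripper's body (76 mm by 85 mm) begins 54 mm behind the grasp point. The pads swing forward as they close: fully open they stand 13 mm farther back than shut.
Start: joints at [1.169, 0.308, 1.634, -0, 1.2, -0.07], TCP at [0.204, 0.591, 0.231] pointing down, gripper open.
Joint ranges: [-3.06, 3.06], [-0.79, 1.96], [0.05, 2.63], [-1.19, 4.34], [0.05, 2.64], [-2.94, 2.94]. Speed limits (rad/s): [2.79, 2.79, 3.14, 3.14, 3.14, 3.14].

## Interface

Orientations are given as a 3x3 rotation matrix whose columns are the frame's x, y, z axes.
In Python, from cell import read_state, read_camera, camera_info, finish_job gives the robot as it stands.
- The arm moves only by the tool drive_tool, never from a script. Its argument "steps" is a list of rows, each a list of 5 numbers: the opening, from -1 (shut) to 1 (fully open), so that 0 is half open, then the shift along the tool's x, y, z in mm, then the turn about the tool's z in degrees. A call has 1 to 10 rows; each row shifts and turns the pose as measured when the row begins, along the tool's axes as they then stand; what a row does not reach is not made up. A row lasts 1/10 s, in which the tool goes at most 50 mm and 8.59 degrees, less where a joint would pass 70% of its speed; a pose out of reach is approached as far as the arm can. A call with a gripper value outside its range is refused whole. The fingers move at their own pace and stop on an object; "grip_force" is the grip in N (left out, the last holds). Time passes only in rows, so rows that do not move let the fingers close. It gives the time, the measured TCP pose, the force and the opening at its end, in the units of the state.
- read_state(): the state, without advancing time (a new reading comes with each control period).
- read_camera(name): name is "side" or "top"; returns the picture (384x512x3 uint8, red, green, blue); there is no depth.
- camera_info(name): a dict with "intrinsics" (3x3 intrinsics, pixels), "camera_from_world" (4x4, takes a point from world to camera coordinates). Camera axes: x right, y down, z forward; pixel columns grow to the right and rows downward; lengths in m; the calibration is good to about 2 mm. A picture is of the moment at which its call begins. camera_info takes no time and is no camera call.
- finish_job(): hands the job in, once; it reports no verdict.
The state is a dict: "time": time; "joints": joint angles; "qvel": joint speeds; "joint_torque": joint torques, N m; "tcp_pos": TCP position; "orientation": TCP orientation; "contact_force": force on the tool from outside, world axes, zero at the start; "ft_torque": the same for the moment, N m; "grip_width": opening from 0.0 (shut) to 1.0 (fully open).
Only numpy, scipy, OpenCV 4.12 (cv2) and the standard library are available. Lean on these libraries where they do the work, as an engineer would, in place of code of your own. Each camera call takes 0.05 s, during which the arm holds its last target.

## Working session

There is one attempt and no reset: what is moved stays moved. The work goes in short steps, Python scripts to look and compute and a tool call to move; the robot and the scene stay as the last step left them, time stands still between calls to the robot, and variables do not carry over. Pictures are saved under pics/ and viewed, and the job is handed in when it is done.

Besides the shell and the picture viewer there is one more tool, called after "Call:" as a command line: name --pt "numbers of a row" for each row, then --argument value for the rest. drive_tool: Moves the arm, as the interface text tells. Its arguments: {"type":"object","properties":{"steps":{"type":"array"},"grip_force":{"type":"number"}},"required":["steps"]}

```bash
mkdir -p pics
python3 - <<'E'
from cell import *
import cv2,json
for n in ("side","top"):
    im=read_camera(n); cv2.imwrite(f"pics/{n}0.png",im[:,:,::-1])
    c=camera_info(n); print(n,c["intrinsics"],c["camera_from_world"])
s=read_state(); print(s)
E
```

```text
side [[386.15967783   0.         253.62754662]
 [  0.         386.15967783 188.09678331]
 [  0.           0.           1.        ]] [[-0.8511039  -0.52472385 -0.01694228  0.48709481]
 [-0.25887833  0.44753922 -0.85597352  0.29275026]
 [ 0.45673206 -0.7241364  -0.516742    0.56365881]
 [ 0.          0.          0.          1.        ]]
top [[444.57519223   0.         252.74629329]
 [  0.         444.57519223 184.69744893]
 [  0.           0.           1.        ]] [[ 2.49000276e-02 -9.99689710e-01  6.87600195e-04 -9.41216767e-02]
 [-9.96488147e-01 -2.48752771e-02 -7.99536924e-02  6.10017355e-01]
 [ 7.99459878e-02  1.30566370e-03 -9.96798342e-01  1.10225043e+00]
 [ 0.00000000e+00  0.00000000e+00  0.00000000e+00  1.00000000e+00]]
{'time': 0.1, 'joints': array([ 1.16931912e+00,  3.08922940e-01,  1.63508068e+00, -7.59395916e-06,
        1.19973621e+00, -6.97150787e-02]), 'qvel': array([ 0.00239179, -0.00364623, -0.00441055, -0.00128949, -0.00110729,
        0.00087814]), 'joint_torque': array([-5.29508288e-04, -4.16412413e+01, -2.77643323e+01, -2.70542978e-05,
        4.07573840e-03, -5.46417780e-06]), 'tcp_pos': array([0.20330437, 0.59019705, 0.23014862]), 'orientation': array([[ 3.25706072e-01,  9.45470709e-01, -8.32556327e-04],
       [ 9.45468648e-01, -3.25707105e-01, -1.97920945e-03],
       [-2.14245407e-03, -1.42515370e-04, -9.99997695e-01]]), 'contact_force': array([ 0.65519287,  0.77668973, -0.59175465]), 'ft_torque': array([-0.0103113 ,  0.00637867,  0.05205987]), 'grip_width': 1.0051182801734009}
```

View pics/side0.png

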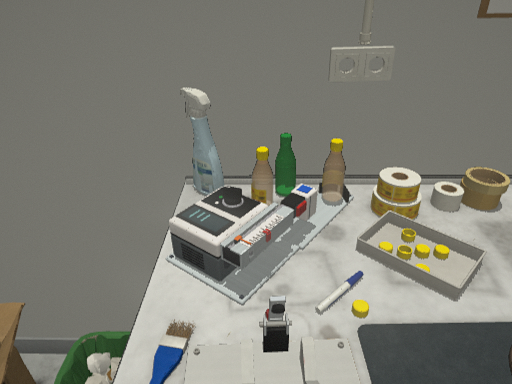

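View pics/top0.png

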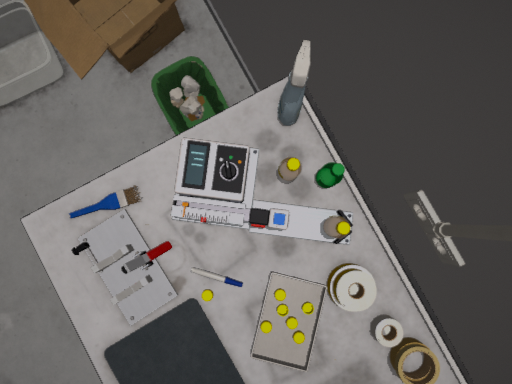

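The side view shows the coder at (240,235), with the nest bottle at (334,170), the waiting bottle at (262,175) and a green look-alike at (286,165). In the top view the selector is at (229,171) and the grip block at (260,217). I'll enlarge both.

```bash
cat > h.py <<'E'
import numpy as np,cv2
from cell import *
C={n:(np.array(camera_info(n)["intrinsics"]),np.array(camera_info(n)["camera_from_world"])) for n in("side","top")}
def proj(n,p):
    K,T=C[n]; q=K@(T[:3,:3]@np.array(p)+T[:3,3]); return q[:2]/q[2]
def back(n,uv,z):
    K,T=C[n]; d=T[:3,:3].T@np.linalg.inv(K)@[uv[0],uv[1],1]; o=-T[:3,:3].T@T[:3,3]
    return o+d*(z-o[2])/d[2]
def crop(im,x0,y0,w,h,k,f):
    c=cv2.resize(im[y0:y0+h,x0:x0+w],None,fx=k,fy=k,interpolation=cv2.INTER_CUBIC)
    cv2.imwrite(f,c)
E
python3 - <<'E'
from h import *
t=cv2.imread("pics/top0.png"); s=cv2.imread("pics/side0.png")
crop(t,165,130,100,75,8,"pics/t_a.png"); crop(t,160,185,100,75,8,"pics/t_b.png"); crop(t,240,190,120,60,6,"pics/t_c.png")
crop(s,220,170,130,97,6,"pics/s_a.png")
print(proj("top",[.204,.591,.231]),proj("side",[.204,.591,.231]),proj("top",[0,0,0]))
E
```

```text
[-87.13411629 371.4957929 ] [ 251.66731625 1269.71238682] [214.78381085 430.7382542 ]
```

View pics/t_a.png

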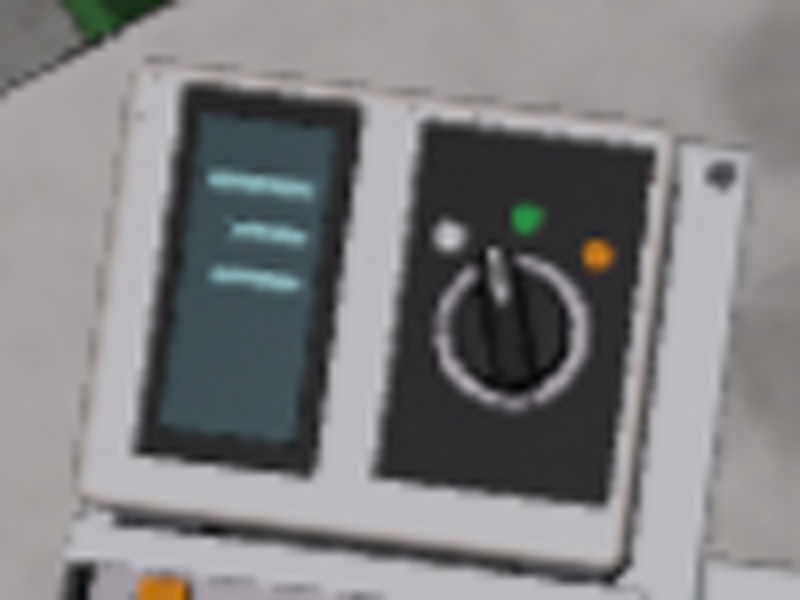

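View pics/t_b.png

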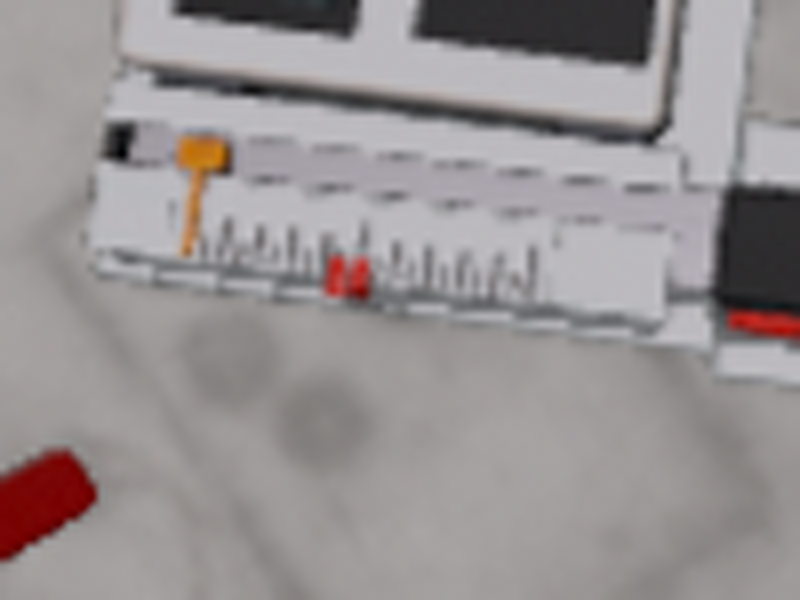

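View pics/t_c.png

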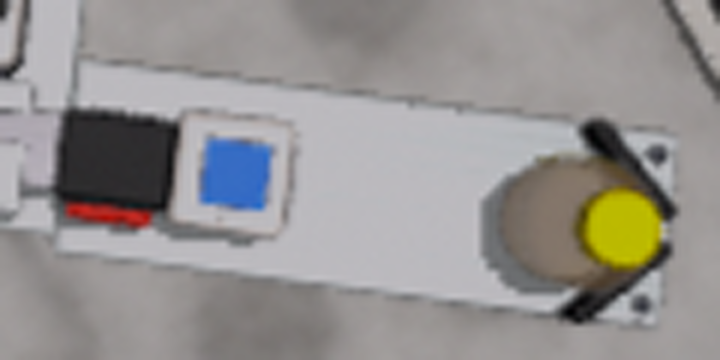

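View pics/s_a.png

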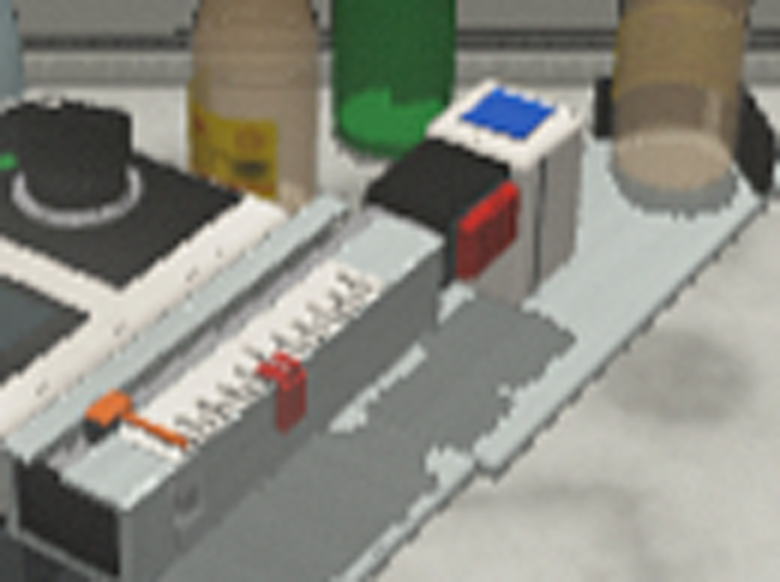

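```bash
cat >> h.py <<'E'
def un(c,x0,y0,k): return ((c[0]+.5)/k-.5+x0,(c[1]+.5)/k-.5+y0)
E
python3 - <<'E'
from h import *
from scipy.optimize import least_squares
A=lambda c:un(c,165,130,8); B=lambda c:un(c,160,185,8); S=lambda c:un(c,220,170,6); Cc=lambda c:un(c,240,190,6)
pts=[("top",A((135,66)),(134,122,104)),("top",A((672,133)),(134,-42,104)),("top",A((78,500)),(0,122,104)),("top",A((622,570)),(0,-42,104)),
("top",B((95,262)),(-55,120,108)),("top",B((665,318)),(-55,-50,108)),
("side",S((122,515)),(-55,120,108)),("side",S((443,240)),(-55,-50,108)),("side",S((8,445)),(-5,120,108)),("side",S((335,200)),(-5,-50,108))]
def P(v,p):
    c,s=np.cos(v[2]),np.sin(v[2]); p=np.array(p)/1000
    return np.array([v[0]+c*p[0]-s*p[1],v[1]+s*p[0]+c*p[1],p[2]])
f=lambda v:np.concatenate([proj(n,P(v,p))-uv for n,uv,p in pts])
r=least_squares(f,[.5,-.05,0.],loss="soft_l1"); v=r.x; print(v,f(v).reshape(-1,2).round(1))
np.save("pose.npy",v)
def inv(w):
    c,s=np.cos(v[2]),np.sin(v[2]); d=w-np.array([v[0],v[1],0]); return (np.array([c*d[0]+s*d[1],-s*d[0]+c*d[1],d[2]])*1000).round(1)
# skirt centre, ~z
for nm,px,z in [("skirt centre",A((512,330)),.115),("bar far end",A((495,255)),.14),("bar near end",A((518,388)),.14),("white",A((450,236)),.104),("green",A((527,218)),.104),("orange",A((597,255)),.104),
 ("needle tip",B((187,252)),.110),("needle base",B((201,170)),.110),("clip",B((347,280)),.110),("line0?",B((205,250)),.108),("lineR",B((533,265)),.108)]:
    w=back("top",px,z); print(nm,w.round(4),inv(w))
for nm,px,z in [("needle tip",S((182,443)),.110),("needle base",S((125,415)),.112),("clip",S((282,358)),.110)]:
    w=back("side",px,z); print(nm,w.round(4),inv(w))
for z in (.09,.107):
  for q in ((60,110),(180,120),(55,195),(170,210)): print(z,inv(back("top",Cc(q),z)))
E
```

```text
[ 0.56895193 -0.01349343 -0.09860338] [[-0.7 -0.5]
 [ 0.7 -0.4]
 [-1.3  1.2]
 [-0.1  1. ]
 [-1.1 -0.7]
 [-0.1  1.3]
 [ 1.6 -1.4]
 [ 0.8 -0.5]
 [-1.  -0.6]
 [-1.5 -1.7]]
skirt centre [ 0.636  -0.0217  0.115 ] [ 67.6  -1.6 115. ]
bar far end [ 0.6547 -0.0177  0.14  ] [ 85.7   4.3 140. ]
bar near end [ 0.6167 -0.0253  0.14  ] [ 48.7  -7.1 140. ]
white [ 0.6647 -0.002   0.104 ] [ 94.2  20.9 104. ]
green [ 0.6707 -0.0246  0.104 ] [102.3  -1.  104. ]
orange [ 0.6602 -0.0456  0.104 ] [ 93.9 -22.9 104. ]
needle tip [0.528  0.0816 0.11  ] [-50.1  90.6 110. ]
needle base [0.552  0.0784 0.11  ] [-26.   89.8 110. ]
clip [0.5211 0.0348 0.11  ] [-52.4  43.4 110. ]
line0? [0.5288 0.0767 0.108 ] [-48.9  85.8 108. ]
lineR [ 0.5268 -0.019   0.108 ] [-41.4  -9.6 108. ]
needle tip [0.5275 0.0818 0.11  ] [-50.6  90.7 110. ]
needle base [0.5479 0.0814 0.112 ] [-30.2  92.3 112. ]
clip [0.5226 0.0308 0.11  ] [-50.5  39.5 110. ]
0.09 [-11.6 -60.8  90. ]
0.09 [  -9.7 -108.4   90. ]
0.09 [-45.2 -63.   90. ]
0.09 [ -45.4 -108.8   90. ]
0.107 [-12.1 -60.9 107. ]
0.107 [ -10.2 -107.8  107. ]
0.107 [-45.1 -63.1 107. ]
0.107 [ -45.3 -108.2  107. ]
```

Run:
```python
from h import *
t=read_camera("top")[:,:,::-1]; cv2.imwrite("pics/top1.png",t); s=cv2.imread("pics/side0.png")
a=cv2.resize(t[155:190,208:250],None,fx=12,fy=12,interpolation=cv2.INTER_LANCZOS4)
a=np.clip(a.astype(float)*2,0,255).astype('uint8')
cv2.imwrite("pics/t_d.png",a)
b=cv2.resize(s[170:220,205:260],None,fx=12,fy=12,interpolation=cv2.INTER_LANCZOS4)
b=np.clip(b.astype(float)*2,0,255).astype('uint8')
cv2.imwrite("pics/s_d.png",b)
```

```text
(no output)
```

View pics/t_d.png

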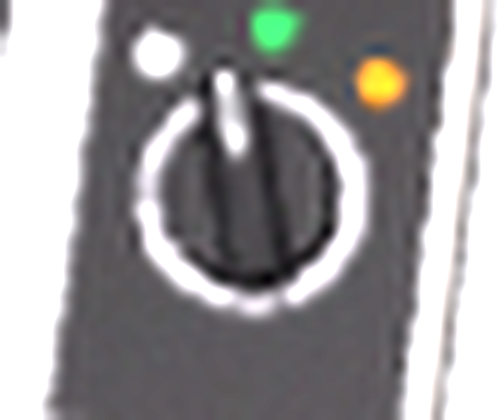

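View pics/s_d.png

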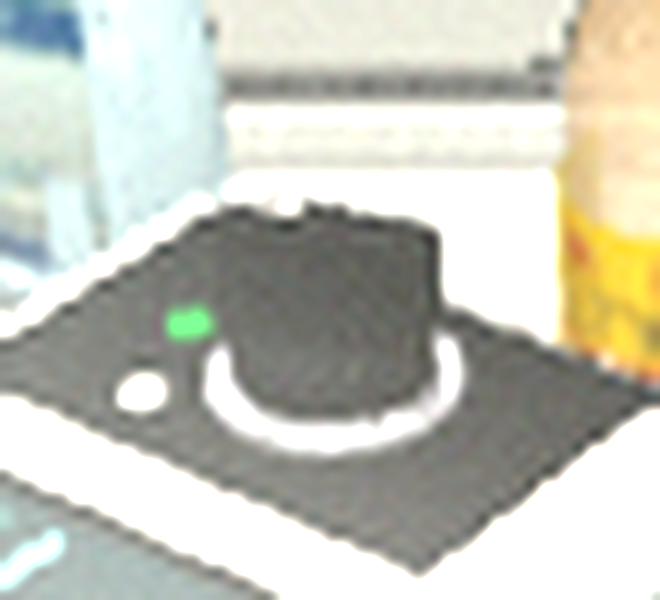

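The bar's white line points between the white and green dots, about -0.3 rad, with the axis near world (0.636,-0.0215). The nest bottle is the brown one standing in the V at top (340,228); the green one at (330,175) is on the table, so I leave it alone. I'll move towards the selector first.

Call:
drive_tool --pt "1 -27 38 0 0" --pt "1 -27 38 0 0" --pt "1 -27 38 0 0" --pt "1 -27 38 0 0" --pt "1 -27 38 0 0" --pt "1 -27 38 0 0" --pt "1 -27 38 0 0" --pt "1 -27 38 0 0" --pt "1 -27 38 0 0" --pt "1 -27 38 0 0" --grip_force 30

```text
time: 1.15
tcp_pos: [0.4802, 0.2028, 0.227]
orientation: [[0.314, 0.95, -0.002], [0.95, -0.314, -0.001], [-0.001, -0.002, -1.0]]
contact_force: [0.4, 0.6, 0.2]
grip_width: 1.004
```

Run:
```python
from h import *
for z in (.12,.13,.135,.14,.145): print(z,proj("side",[.6555,-.0175,z]))
for z in (.104,.108,.112,.116):  # skirt front bottom in side view s_d (330,450)
    print(z,back("side",(205+330/12,170+440/12),z))
```

```text
0.12 [223.41938343 194.03207387]
0.13 [223.14540586 189.98187982]
0.135 [223.00709962 187.93730688]
0.14 [222.86790377 185.87958297]
0.145 [222.72780971 183.80858078]
0.104 [ 0.62605369 -0.0070189   0.104     ]
0.108 [ 0.6225286  -0.00217916  0.108     ]
0.112 [0.61900351 0.00266057 0.112     ]
0.116 [0.61547843 0.00750031 0.116     ]
```

Call:
drive_tool --pt "1 -27 36 0 0" --pt "1 -27 36 0 0" --pt "1 -27 36 0 0" --pt "1 -27 36 0 0" --pt "1 -27 36 0 0" --pt "1 -27 36 0 0" --pt "1 0 0 5 -7.5" --pt "1 0 0 5 -7.5" --pt "1 0 0 5 -7.5" --pt "1 0 0 0 -7.5"

```text
time: 2.15
tcp_pos: [0.6409, -0.0384, 0.2073]
orientation: [[-0.211, 0.977, -0.004], [0.977, 0.211, -0.002], [-0.001, -0.005, -1.0]]
contact_force: [0.0, 0.2, -0.2]
grip_width: 1.003
```

```bash
cat >> h.py <<'E'
def rel(p,head=None):
    s=read_state(); R=np.array(s["orientation"]); d=R.T@(np.array(p)-s["tcp_pos"])
    h=np.degrees(np.arctan2(R[1,0],R[0,0])); print("t",s["time"],"tcp",s["tcp_pos"].round(4),"shift mm",(d*1000).round(1),"heading",h.round(2),"turn",None if head is None else round(h-head,2),"grip",s["grip_width"],"F",s["contact_force"].round(1),"j",s["joints"].round(2))
E
python3 -c "
from h import *
rel([.636,-.0215,.118],101.4)"
```

```text
t 2.15 tcp [ 0.6409 -0.0384  0.2073] shift mm [17.6 -0.8 89.3] heading 102.18 turn 0.78 grip 1.0033911445969272 F [ 0.   0.2 -0.2] j [-0.13  0.36  1.61 -0.    1.17 -1.91]
```

Call:
drive_tool --pt "1 17 0 0 0" --pt "0.2 0 0 20 0" --pt "0.2 0 0 20 0" --pt "0.2 0 0 20 0" --pt "0.2 0 0 0 0"

```text
time: 2.65
tcp_pos: [0.6354, -0.0162, 0.1452]
orientation: [[-0.199, 0.98, -0.006], [0.98, 0.199, 0.001], [0.002, -0.005, -1.0]]
contact_force: [0.0, 0.1, -0.4]
grip_width: 0.595
```

```bash
python3 -c "
from h import *
rel([.636,-.0215,.118],101.4)
t=read_camera('top')[:,:,::-1]; s=read_camera('side')[:,:,::-1]
crop(t,180,130,100,75,6,'pics/t2.png');crop(s,190,130,110,80,6,'pics/s2.png')"
```

```text
t 2.65 tcp [ 0.6354 -0.0162  0.1452] shift mm [-5.4 -0.4 27.2] heading 101.49 turn 0.09 grip 0.5947743931894726 F [ 0.   0.1 -0.4] j [-0.09  0.42  1.67  0.    1.06 -1.87]
```

View pics/t2.png

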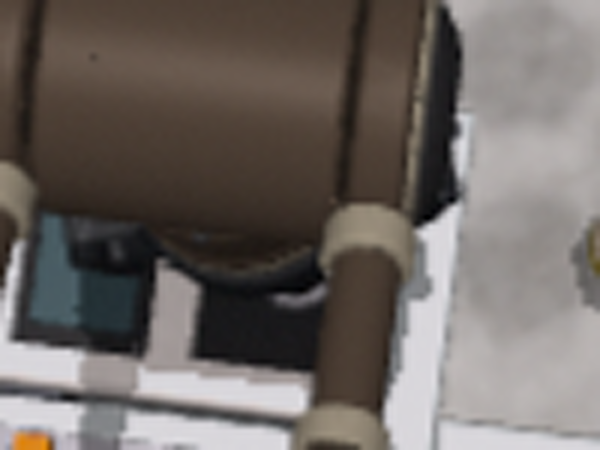

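View pics/s2.png

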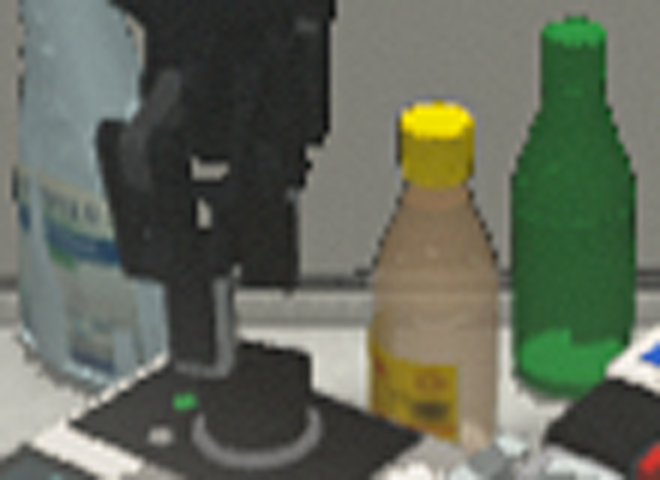

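The jaws straddle the bar from above and clear the waiting bottle at (430,280). I'll descend and close.

Call:
drive_tool --pt "0.2 -5 0 14 0" --pt "0.2 0 0 10 0" --pt "0.2 0 0 2 0" --pt "-1 0 0 0 0" --pt "-1 0 0 0 0" --pt "-1 0 0 0 0" --pt "-1 0 0 0 0"

```text
time: 3.45
tcp_pos: [0.6415, -0.0189, 0.1248]
orientation: [[-0.196, 0.981, 0.006], [0.981, 0.196, 0.006], [0.004, 0.007, -1.0]]
contact_force: [0.1, -3.5, -3.1]
grip_width: 0.13
```

```bash
python3 -c "
from h import *
rel([.636,-.0215,.118],101.4)
s=read_camera('side')[:,:,::-1]
crop(s,190,130,110,80,6,'pics/s3.png')"
```

```text
t 3.45 tcp [ 0.6415 -0.0189  0.1248] shift mm [-1.5 -5.9  6.8] heading 101.31 turn -0.09 grip 0.12966072443081855 F [ 0.1 -3.5 -3.1] j [-0.1   0.45  1.67  0.01  1.02 -1.87]
```

View pics/s3.png

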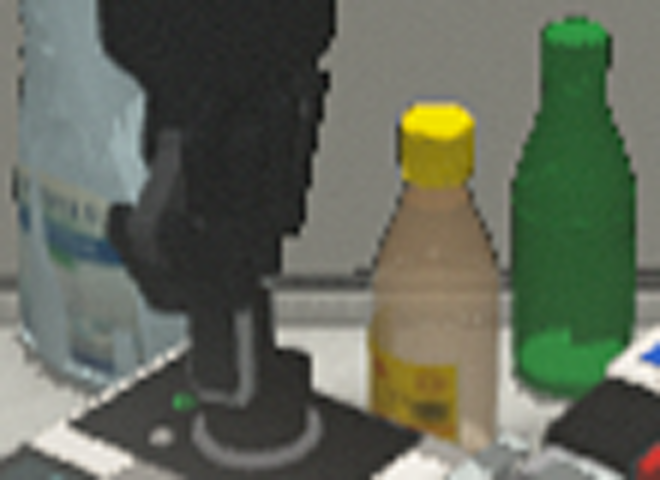

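Call:
drive_tool --pt "-0.3 0 0 0 0" --pt "-0.3 -1 -5 4 0" --pt "-0.3 0 -1 3 0" --pt "-0.3 0 0 0 0" --pt "-1 0 0 0 0" --pt "-1 0 0 0 0" --pt "-1 0 0 0 0" --pt "-1 0 0 0 0" --grip_force 40

```text
time: 4.3
tcp_pos: [0.6359, -0.02, 0.1189]
orientation: [[-0.195, 0.981, 0.007], [0.981, 0.195, 0.008], [0.006, 0.009, -1.0]]
contact_force: [-0.2, 0.1, 0.2]
grip_width: 0.133
```

```bash
python3 -c "
from h import *
rel([.636,-.0215,.118],101.4)"
```

```text
t 4.3 tcp [ 0.6359 -0.02    0.1189] shift mm [-1.5 -0.2  0.8] heading 101.24 turn -0.16 grip 0.13256126046149094 F [-0.2  0.1  0.2] j [-0.1   0.45  1.69  0.01  1.   -1.88]
```

Call:
drive_tool --pt "-1 0 0 0 7" --pt "-1 0 0 0 7" --pt "-1 0 0 0 7" --pt "-1 0 0 0 7" --pt "-1 0 0 0 7" --pt "-1 0 0 0 7" --pt "-1 0 0 0 7"

```text
time: 5.0
tcp_pos: [0.6355, -0.0213, 0.1188]
orientation: [[0.637, 0.771, 0.006], [0.771, -0.637, 0.005], [0.008, 0.001, -1.0]]
contact_force: [-0.7, 0.3, -0.1]
grip_width: 0.131
```

```bash
python3 -c "
from h import *
rel([.636,-.0205,.118],43)
print(read_state()['ft_torque'])"
```

```text
t 5.0 tcp [ 0.6355 -0.0213  0.1188] shift mm [ 1.  -0.1  0.8] heading 50.42 turn 7.42 grip 0.1313326899663567 F [-0.7  0.3 -0.1] j [-0.1   0.45  1.69  0.01  1.   -0.99]
[-0.21682342  0.16890571  0.00523539]
```

Call:
drive_tool --pt "-1 0 0 0 5" --pt "-1 0 0 0 0" --pt "-1 0 0 0 0"

```text
time: 5.3
tcp_pos: [0.6353, -0.0214, 0.1188]
orientation: [[0.704, 0.71, 0.005], [0.71, -0.704, 0.005], [0.007, 0.0, -1.0]]
contact_force: [0.8, 0.4, -0.1]
grip_width: 0.13
```

```bash
python3 -c "
from h import *
rel([.636,-.0205,.118],43)
print(read_state()['ft_torque'])"
```

```text
t 5.3 tcp [ 0.6353 -0.0214  0.1188] shift mm [ 1.1 -0.2  0.8] heading 45.27 turn 2.27 grip 0.12965413229335418 F [ 0.8  0.4 -0.1] j [-0.1   0.45  1.69  0.01  1.   -0.9 ]
[-0.14677897  0.13495522 -0.04650502]
```

Call:
drive_tool --pt "0 0 0 0 0" --pt "0.3 0 0 0 0" --pt "0.6 0 0 -15 0" --pt "1 0 0 -25 0" --pt "1 0 0 -25 0" --pt "1 0 0 0 8" --pt "1 0 0 0 8" --pt "1 0 0 0 8" --pt "1 0 0 0 8" --pt "1 0 0 0 8"

```text
time: 6.3
tcp_pos: [0.6386, -0.0238, 0.1967]
orientation: [[0.997, 0.07, 0.016], [0.07, -0.998, 0.003], [0.016, -0.001, -1.0]]
contact_force: [-0.6, -0.8, -0.3]
grip_width: 0.996
```

```bash
python3 -c "
from h import *
v=np.load('pose.npy');c,s=np.cos(v[2]),np.sin(v[2])
x,y=-.0283,-.085
g=[v[0]+c*x-s*y,v[1]+s*x+c*y,.2];print(g)
rel(g,np.degrees(v[2]))"
```

```text
[np.float64(0.5324216845500619), np.float64(-0.09529459472489409), 0.2]
t 6.3 tcp [ 0.6386 -0.0238  0.1967] shift mm [-110.9   63.9   -5.2] heading 4.0 turn 9.65 grip 0.9959358525723129 F [-0.6 -0.8 -0.3] j [-0.11  0.36  1.64  0.    1.13 -0.18]
```

Call:
drive_tool --pt "1 -37 21 0 0" --pt "1 -37 21 0 0" --pt "1 -37 21 0 0" --pt "1 0 0 0 5" --pt "1 0 0 0 4" --pt "1 0 0 0 0"

```text
time: 6.9
tcp_pos: [0.5313, -0.0979, 0.2022]
orientation: [[0.995, -0.092, 0.027], [-0.092, -0.996, -0.001], [0.027, -0.002, -1.0]]
contact_force: [-0.2, 0.0, 0.5]
grip_width: 1.0
```

```bash
python3 -c "
from h import *
g=[.5324,-.0953,.071]
rel(g,-5.65)
t=read_camera('top')[:,:,::-1]; s=read_camera('side')[:,:,::-1]
cv2.imwrite('pics/top4.png',t)
crop(t,165,130,130,97,6,'pics/t4.png');crop(s,190,130,130,97,6,'pics/s4.png')"
```

```text
t 6.9 tcp [ 0.5313 -0.0979  0.2022] shift mm [ -2.7  -2.5 131.2] heading -5.3 turn 0.35 grip 1.0001135105950518 F [-0.2  0.   0.5] j [-0.27  0.16  1.88  0.01  1.08 -0.18]
```

View pics/t4.png

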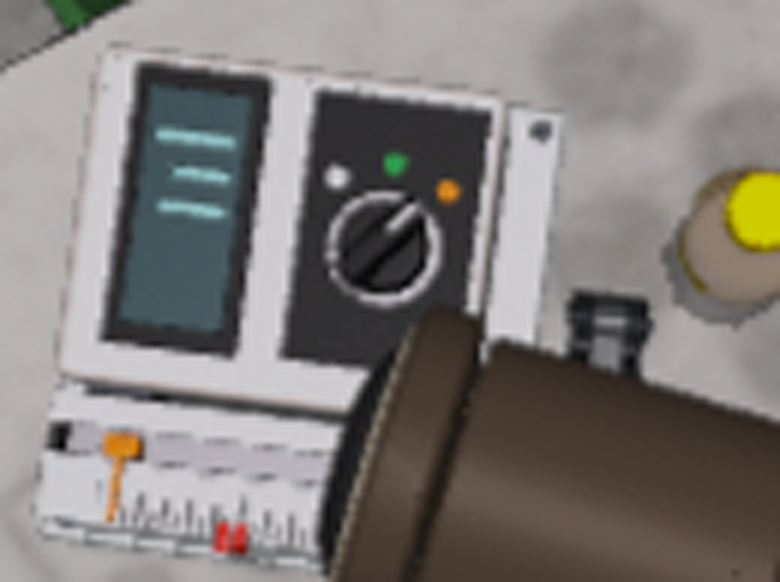

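View pics/s4.png

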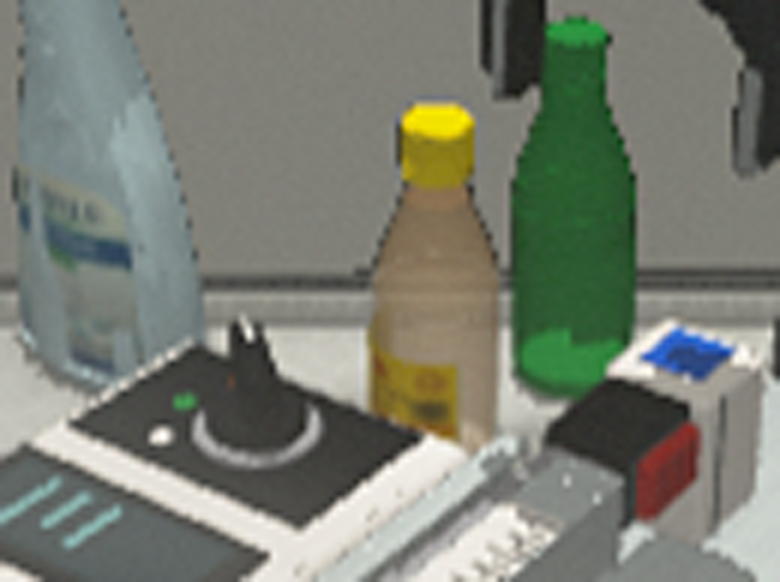

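Run:
```python
from h import *
t=cv2.imread("pics/top4.png")
a=cv2.resize(t[150:185,208:250],None,fx=16,fy=16,interpolation=cv2.INTER_LANCZOS4)
cv2.imwrite("pics/t4d.png",np.clip(a.astype(float)*2,0,255).astype('uint8'))
```

```text
(no output)
```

View pics/t4d.png

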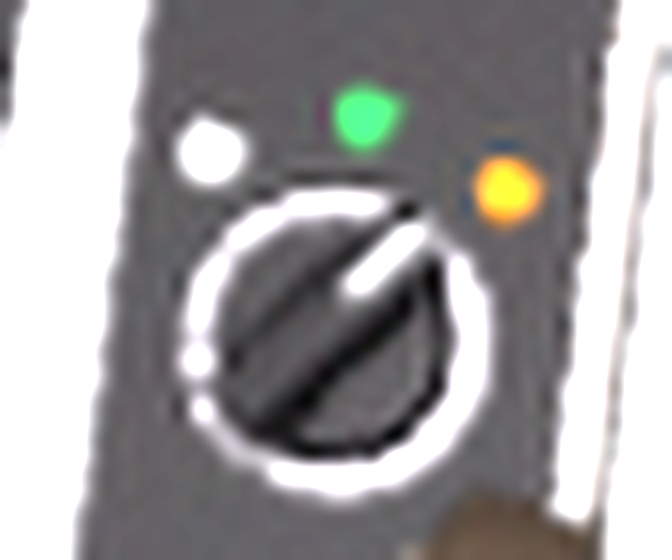

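The selector bar's white line points at the orange dot. Next I descend over the grip block.

Call:
drive_tool --pt "1 -2 -2 25 0" --pt "1 0 0 25 0" --pt "1 0 0 20 0" --pt "1 0 0 0 0"

```text
time: 7.4
tcp_pos: [0.5367, -0.0955, 0.1342]
orientation: [[0.996, -0.083, 0.036], [-0.083, -0.997, -0.003], [0.036, -0.0, -0.999]]
contact_force: [-0.6, 0.8, -0.1]
grip_width: 1.001
```

```bash
python3 -c "
from h import *
g=[.5324,-.0953,.069]
rel(g,-5.65)
s=read_camera('side')[:,:,::-1]
crop(s,250,130,130,97,6,'pics/s5.png')"
```

```text
t 7.4 tcp [ 0.5367 -0.0955  0.1342] shift mm [-6.7  0.2 65. ] heading -4.75 turn 0.9 grip 1.0008208404872467 F [-0.6  0.8 -0.1] j [-0.26  0.25  1.92  0.01  0.93 -0.18]
```

View pics/s5.png

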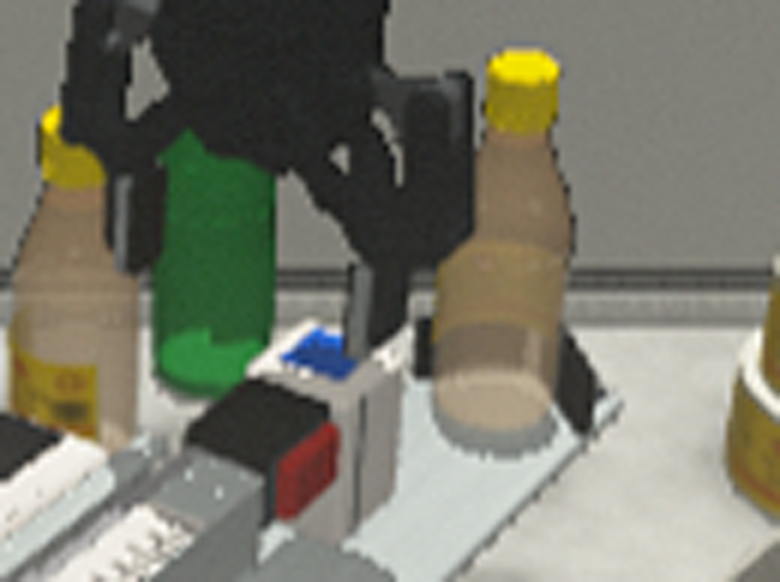

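Call:
drive_tool --pt "1 -6 0 22 1" --pt "1 0 0 22 0" --pt "1 0 0 12 0" --pt "1 0 0 0 0"

```text
time: 7.85
tcp_pos: [0.5408, -0.0964, 0.0845]
orientation: [[0.994, -0.097, 0.05], [-0.097, -0.995, -0.006], [0.05, 0.001, -0.999]]
contact_force: [-0.4, 0.4, 0.3]
grip_width: 0.997
```

```bash
python3 -c "
from h import *
g=[.5324,-.0953,.069]
rel(g,-5.65)
s=read_camera('side')[:,:,::-1]
crop(s,250,130,130,97,6,'pics/s6.png')"
```

```text
t 7.85 tcp [ 0.5408 -0.0964  0.0845] shift mm [-9.2 -0.3 15. ] heading -5.57 turn 0.08 grip 0.996908466435249 F [-0.4  0.4  0.3] j [-0.26  0.33  1.95  0.01  0.81 -0.17]
```

View pics/s6.png

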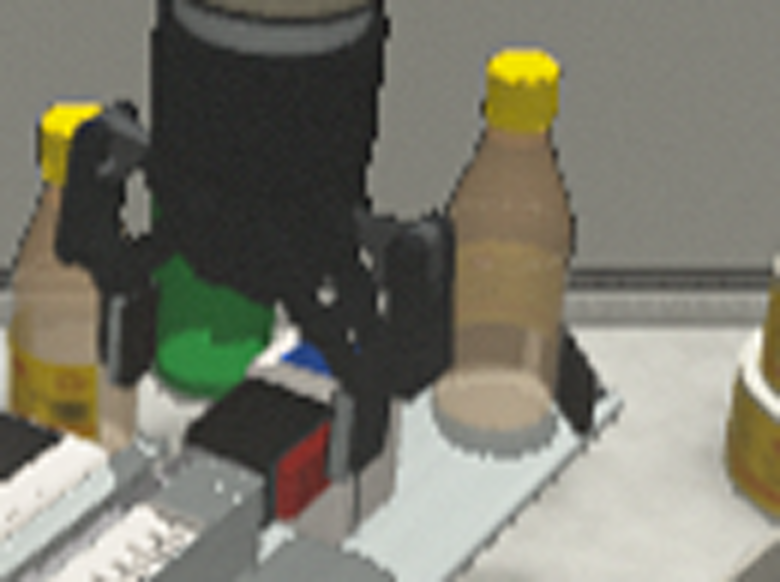

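Call:
drive_tool --pt "1 -10 0 9 0" --pt "1 -1 0 6 0" --pt "1 0 0 0 0"

```text
time: 8.2
tcp_pos: [0.5332, -0.0962, 0.0719]
orientation: [[0.994, -0.097, 0.057], [-0.096, -0.995, -0.008], [0.058, 0.003, -0.998]]
contact_force: [-0.5, -0.3, 0.9]
grip_width: 1.002
```

```bash
python3 -c "
from h import *
g=[.5324,-.0953,.069]
rel(g,-5.65)"
```

```text
t 8.2 tcp [ 0.5332 -0.0962  0.0719] shift mm [-1.  -0.8  2.9] heading -5.54 turn 0.11 grip 1.0015993356030013 F [-0.5 -0.3  0.9] j [-0.26  0.33  1.98  0.01  0.78 -0.17]
```

Call:
drive_tool --pt "0 -1 0 2 0" --pt "0 0 0 0 0" --pt "-0.2 0 0 0 0" --pt "-1 0 0 0 0" --pt "-1 0 0 0 0" --pt "-1 0 0 0 0" --pt "-1 0 0 0 0" --grip_force 28

```text
time: 8.9
tcp_pos: [0.5312, -0.096, 0.0704]
orientation: [[0.994, -0.096, 0.054], [-0.096, -0.995, -0.008], [0.054, 0.002, -0.999]]
contact_force: [0.9, -0.1, 1.4]
grip_width: 0.435
```

```bash
python3 -c "
from h import *
g=[.5324,-.0953,.069]
rel(g,-5.65)
s=read_camera('side')[:,:,::-1]
crop(s,250,130,130,97,6,'pics/s7.png')"
```

```text
t 8.9 tcp [ 0.5312 -0.096   0.0704] shift mm [ 1.1 -0.8  1.5] heading -5.53 turn 0.12 grip 0.43513222759879755 F [ 0.9 -0.1  1.4] j [-0.26  0.33  1.98  0.01  0.78 -0.17]
```

View pics/s7.png

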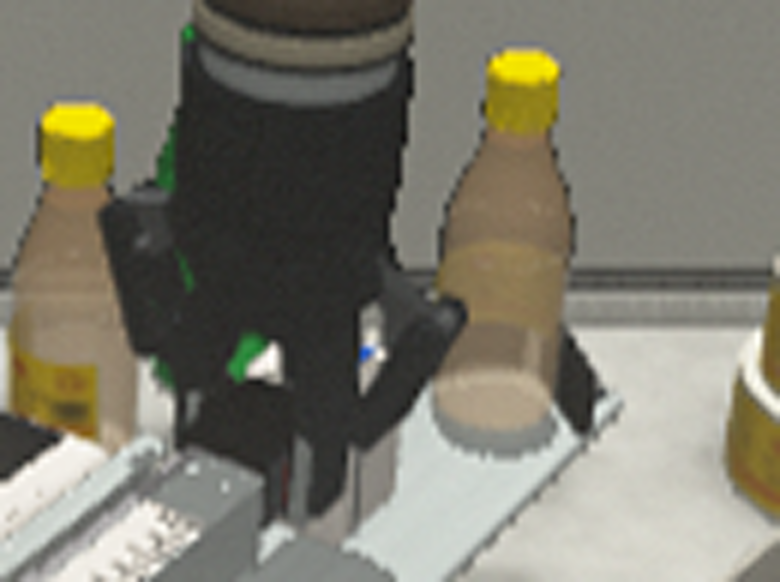

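The grip width is 37 mm, so the button is fully in. I'll draw the arm out about 44 mm and then check.

Call:
drive_tool --pt "-1 0 0 0 0" --pt "-1 0 6 0 0" --pt "-1 0 8 0 0" --pt "-1 0 8 0 0" --pt "-1 0 8 0 0" --pt "-1 0 8 0 0" --pt "-1 0 6 0 0" --pt "-1 0 0 0 0" --pt "-1 0 0 0 0"

```text
time: 9.85
tcp_pos: [0.5275, -0.131, 0.0704]
orientation: [[0.994, -0.093, 0.053], [-0.094, -0.996, 0.009], [0.052, -0.014, -0.999]]
contact_force: [1.1, 6.2, -0.6]
grip_width: 0.432
```

```bash
cat > look.py <<'E'
import sys
from h import *
k=sys.argv[1]
rel([.5312,-.0960,.0704],-5.65)
t=read_camera('top')[:,:,::-1]; s=read_camera('side')[:,:,::-1]
cv2.imwrite(f'pics/top_{k}.png',t);cv2.imwrite(f'pics/side_{k}.png',s)
crop(t,165,190,75,45,10,f'pics/t_{k}.png');crop(s,225,205,75,50,10,f'pics/s_{k}.png')
E
python3 look.py 8
```

```text
t 9.85 tcp [ 0.5275 -0.131   0.0704] shift mm [  0.3 -35.2   0.5] heading -5.39 turn 0.26 grip 0.4318239622268775 F [ 1.1  6.2 -0.6] j [-0.34  0.34  1.97  0.04  0.79 -0.27]
```

View pics/t_8.png

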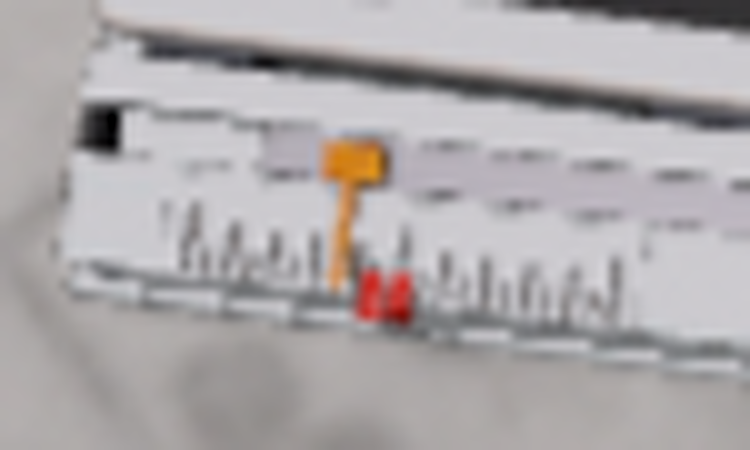

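View pics/s_8.png

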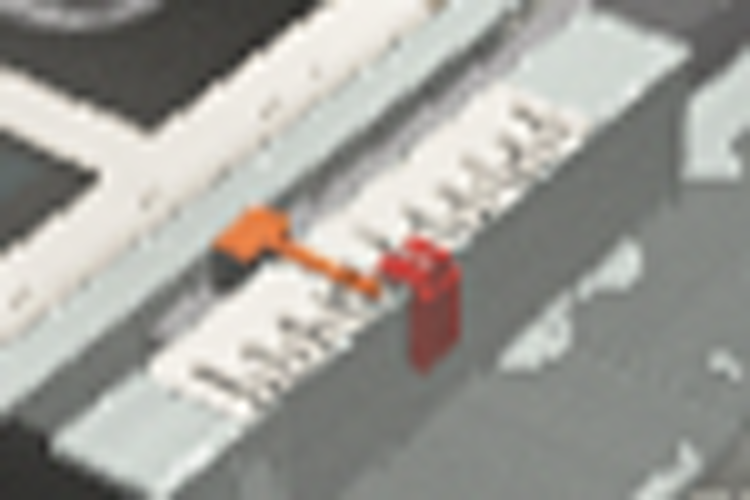

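The needle is at 34–35 mm and the clip's white line lies about 11 mm further on (top crop: needle (337,285), line (384,290)).

Call:
drive_tool --pt "-1 0 5 0 0" --pt "-1 0 5 0 0" --pt "-1 0 3 0 0" --pt "-1 0 0 0 0" --pt "-1 0 0 0 0" --pt "-1 0 0 0 0"

```text
time: 10.55
tcp_pos: [0.5267, -0.1393, 0.0704]
orientation: [[0.995, -0.09, 0.053], [-0.091, -0.996, 0.014], [0.052, -0.018, -0.999]]
contact_force: [1.0, 4.6, 1.1]
grip_width: 0.434
```

```bash
python3 look.py 9
```

```text
t 10.55 tcp [ 0.5267 -0.1393  0.0704] shift mm [  0.6 -43.5   0.8] heading -5.21 turn 0.44 grip 0.43414661667573995 F [1.  4.6 1.1] j [-0.36  0.34  1.96  0.04  0.79 -0.3 ]
```

View pics/t_9.png

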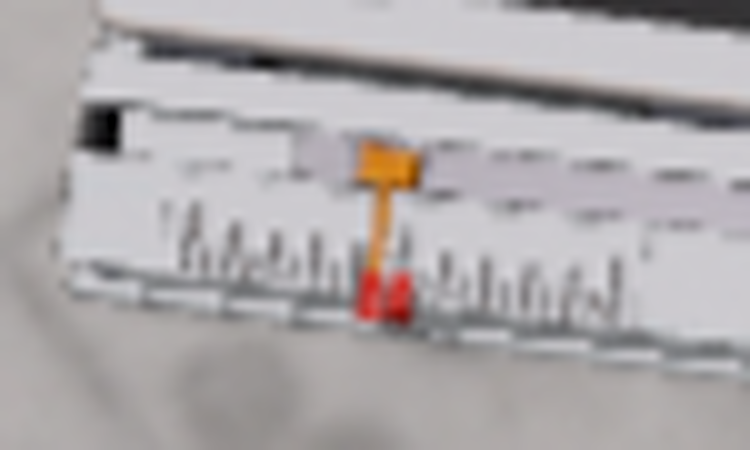

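View pics/s_9.png

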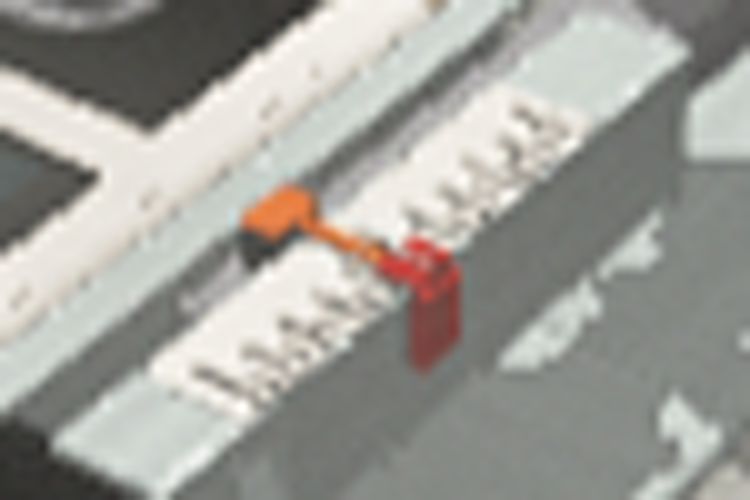

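Call:
drive_tool --pt "-1 0 2.5 0 0" --pt "-1 0 2 0 0" --pt "-1 0 0 0 0" --pt "-1 0 0 0 0" --pt "-1 0 0 0 0" --pt "-1 0 0 0 0"

```text
time: 11.25
tcp_pos: [0.5265, -0.1413, 0.0704]
orientation: [[0.995, -0.089, 0.053], [-0.09, -0.996, 0.016], [0.051, -0.021, -0.998]]
contact_force: [1.5, 4.0, 1.3]
grip_width: 0.436
```

```bash
python3 look.py 10
```

```text
t 11.25 tcp [ 0.5265 -0.1413  0.0704] shift mm [  0.7 -45.5   1. ] heading -5.14 turn 0.51 grip 0.43604520310480854 F [1.5 4.  1.3] j [-0.36  0.34  1.96  0.05  0.79 -0.31]
```

View pics/t_10.png

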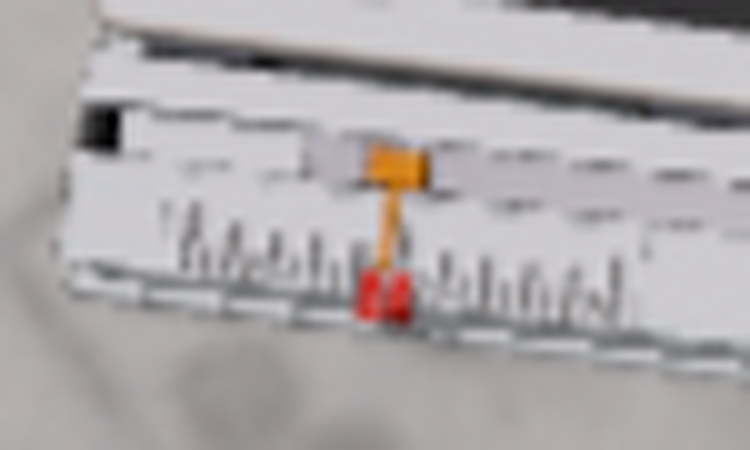

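View pics/s_10.png

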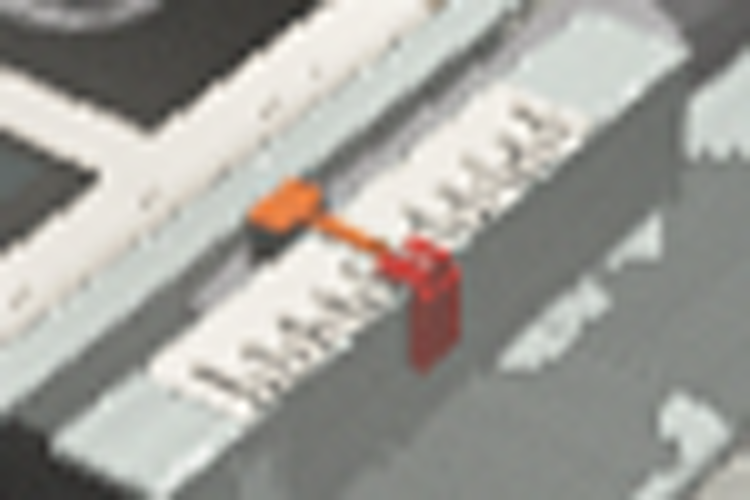

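Call:
drive_tool --pt "-1 0 1.5 0 0" --pt "-1 0 0.5 0 0" --pt "-1 0 0.5 0 0"

```text
time: 11.65
tcp_pos: [0.5263, -0.1426, 0.0704]
orientation: [[0.995, -0.088, 0.053], [-0.089, -0.996, 0.018], [0.051, -0.022, -0.998]]
contact_force: [1.2, 6.6, 1.9]
grip_width: 0.433
```

Run:
```python
from h import *
for i in range(6):
    s=read_state(); print(s["time"],s["tcp_pos"].round(5),s["grip_width"].round(4),s["contact_force"].round(1)); t=read_camera("top")
s=read_camera("side")[:,:,::-1];t=t[:,:,::-1]
crop(t,165,190,75,45,10,'pics/t_11.png');crop(s,200,120,200,140,4,'pics/s_11.png')
a=cv2.resize(t[120:270,170:370],None,fx=4,fy=4);cv2.imwrite("pics/t_11w.png",a)
```

```text
Traceback (most recent call last):
AttributeError: 'float' object has no attribute 'round'
```

Run:
```python
from h import *
for i in range(6):
    s=read_state(); print(round(s["time"],2),s["tcp_pos"].round(5),round(s["grip_width"],4),s["contact_force"].round(1)); t=read_camera("top")
s=read_camera("side")[:,:,::-1];t=t[:,:,::-1]
crop(t,165,190,75,45,10,'pics/t_11.png');crop(s,200,120,200,140,4,'pics/s_11.png')
a=cv2.resize(t[120:270,170:370],None,fx=4,fy=4);cv2.imwrite("pics/t_11w.png",a)
```

```text
11.65 [ 0.52631 -0.14262  0.07041] 0.4332 [1.2 6.6 1.9]
11.7 [ 0.52634 -0.14266  0.07044] 0.4397 [1.8 6.  1.6]
11.75 [ 0.52631 -0.14265  0.07038] 0.4333 [2.2 4.6 1.1]
11.8 [ 0.52633 -0.14265  0.07041] 0.4334 [1.  5.7 1.4]
11.85 [ 0.52631 -0.14265  0.07042] 0.4312 [1.5 6.2 2.1]
11.9 [ 0.52632 -0.14265  0.07041] 0.4336 [1.4 4.7 1.3]
```

View pics/t_11.png

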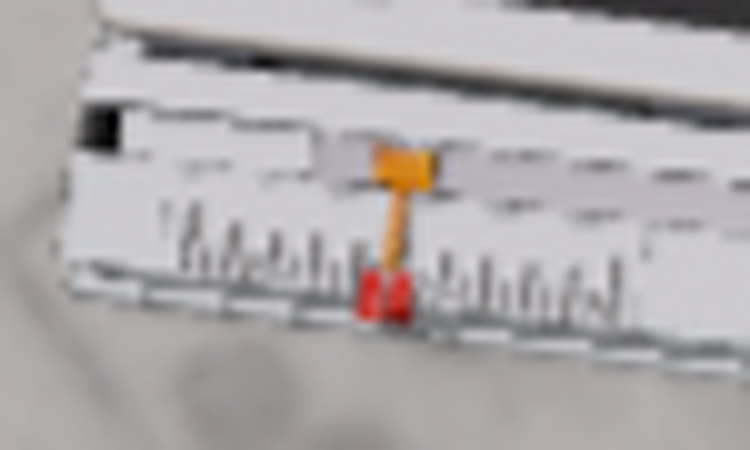

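View pics/s_11.png

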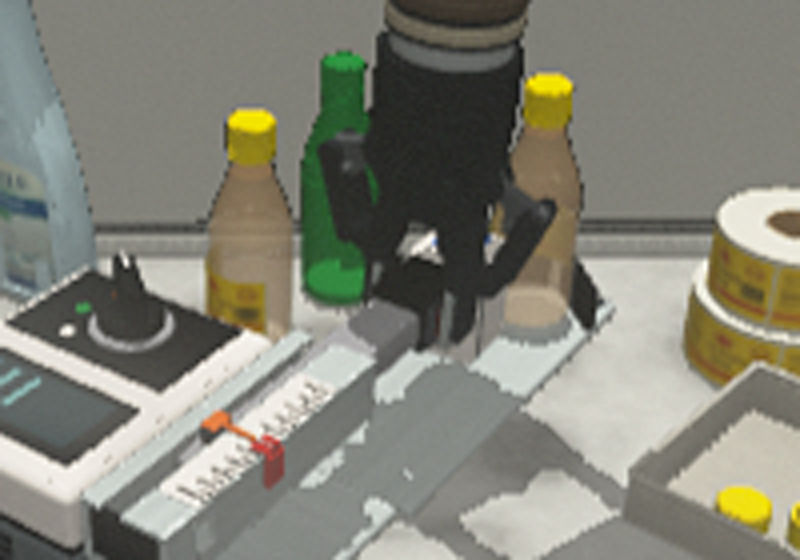

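View pics/t_11w.png

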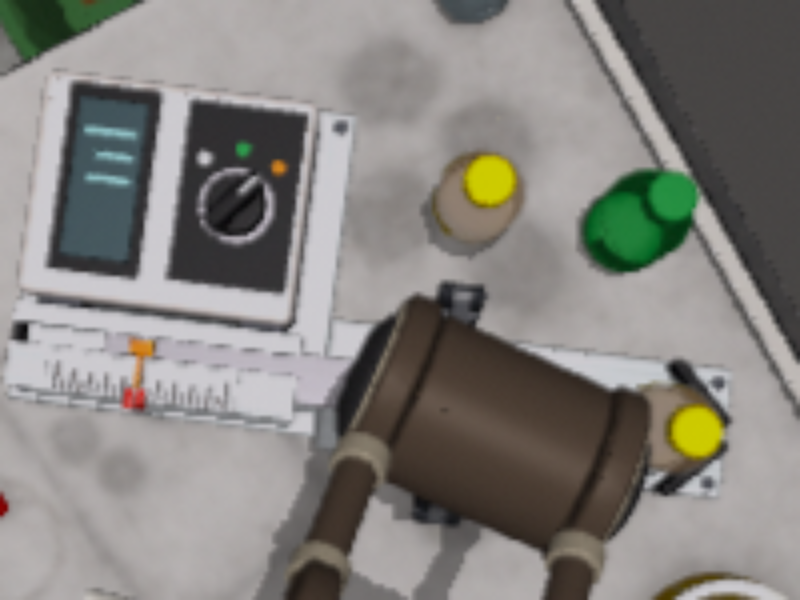

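The needle is in line with the clip's white line to about 1 mm. The arm is at rest, the selector is on orange, the button is in and both bottles are upright, so I'll hand it in.

```bash
python3 -c "
from cell import *
print(finish_job())"
```

```text
the job is handed in; nothing more can be done
None
```

I turned the selector clockwise to the orange dot and gripped the print head at 28 N, which pressed the lock button in. I then drew the arm out about 47 mm to the clip's white line and handed the job in still holding it there; no verdict was reported.

My last checks, at about 12 s on the clock:
- **Needle:** it stood within about 1 mm of the white line in the top view, possibly slightly past it. My estimate of the needed travel from the first pictures was 47.2 mm, against about 46.8 mm measured at the tool.
- **Arm at rest:** the tool position stayed within 0.1 mm over 0.25 s.
- **Lock button:** the grip opening read about 37 mm, which matches the button being fully in.
- **Selector:** the bar still pointed at the orange dot after I let it go.
- **Bottles:** both stood upright and looked unmoved.

Two things did not match what I expected:
- **Selector start:** its bar looked to be at about -0.3 rad, between the white and green dots, not on either one.
- **Tool tilt:** the tool had leaned about 3 degrees by the time I gripped the head. I left it, as it did not affect the grip.

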